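# Cover sown peat pots with a glass pane and weigh it down

### The arm

A 6-joint arm with a two-finger parallel gripper is mounted at the origin on the work surface. World frame = base frame: x ahead of the robot, y to its left, z up, the work surface at z = 0. Lengths are in m, angles in rad, forces in N, time in s.
With the tool pointing down it reaches from about 0.25 to 0.725 m from the base axis. Payload 4 kg.
Tool frame: the origin (TCP) lies midway between the tips of the shut fingers; the grasp point (between the pads) lies 19 mm behind it; z points along the fingers, y is the line along which they close (so a half turn about z gives the same grasp; the last joint's range is limited). The gripper opens to 85 mm and grips with 20 to 120 N. Pads are 22 mm wide; open, the fingers measure 114 mm over their backs; the gripper's body (76 mm by 85 mm) begins 54 mm behind the grasp point. The pads swing forward as they close: fully open they stand 13 mm farther back than shut.
Start: joints at [-1.127, 0.241, 0.005, 1.335, 0, 1.571], TCP at [0.215, -0.452, 0.206] pointing down, gripper open.
Joint ranges: [-2.72, 2.72], [-1.05, 1.87], [-1.09, 1.28], [-1.99, 2.15], [-1.42, 1.44], [-3.14, 3.14]. Speed limits (rad/s): [2.79, 2.79, 3.14, 3.14, 3.14, 3.14].

### API

Orientations are given as a unit quaternion [x, y, z, w].
In Python, from workcell import get_obs, camera, job_done, silhouettes gives the robot as it stands. The module is installed in compiled form; this text tells all that it offers.
- The arm moves only by the tool drive_tool, never from a script. Its argument "increments" is a list of rows, each a list of 3 entries, a list of its own where there are three numbers: the shift along the world's x, y, z in mm, then the turn, a rotation vector about the world's x, y, z in degrees, then the opening, from 0 (shut) to 1 (fully open). A call has 1 to 8 rows; each row shifts and turns the commanded pose from where the row before left it; what a row does not reach is not made up. A row lasts 1/12 s, in which the tool goes at most 41.7 mm and 7.16 degrees, less where a joint would pass 70% of its speed; a pose out of reach is approached as far as the arm can. A call is refused whole if a number of a shift passes 41.7 or a number of a turn 7.16, either way. A call with a gripper value outside its range is refused whole. The fingers move at their own pace and stop on an object; the grip force is fixed at half the most. Time passes only in rows, so rows that do not move let the fingers close. It gives the time, the measured TCP pose, the force, the opening and the grip force at its end, in the units of the state.
- get_obs(): the state, without advancing time (a new reading comes with each control period).
- camera(name): name is "side" or "top"; returns a dict with "image" (384x512x3 uint8, red, green, blue), "K" (3x3 intrinsics, pixels), "view" (4x4, takes a point from world to camera coordinates). Camera axes: x right, y down, z forward; pixel columns grow to the right and rows downward; lengths in m; the calibration is good to about 2 mm. A picture is of the moment at which its call begins. There is no depth.
- job_done(): hands the job in; it is judged then, once.
Trained networks look in a picture, given as the dict that the camera call returned (one of the last four; its "shot" number tells which), for a name from the list of things; names that differ only in an ending like _2 or _b are one class to them, and where a whole thing is asked for, a point or a joint stands for the part that bears it (a point fixed in the world has none). Each returns a list of dicts, best first, with "conf" (0 to 1); they miss things now and then, are a little off and sometimes report something else, mostly with a low value. They report only what shows in the picture. A call takes as long as a camera call.
- silhouettes(query, picture): "region" (384x512 bool, what is visible of it) and "bbox" ([left, top, right, bottom] in pixels, round what is visible of it).
The state is a dict: "clock": time; "joint_pos": joint angles; "joint_vel": joint speeds; "tau": joint torques, N m; "eef_pos": TCP position; "tool_rot": TCP orientation; "ft_force": force on the tool from outside, world axes, zero at the start; "ft_torque": the same for the moment, N m; "grip_width": finger opening in m; "grasp_force": force on a finger pad.
Only numpy, scipy, OpenCV 4.12 (cv2) and the standard library are available. Lean on these libraries where they do the work, as an engineer would, in place of code of your own. Each camera call takes 0.05 s, during which the arm holds its last target. There are 200 camera calls.

### The job

Finish covering the sown peat pots: stand the loose sown pot in the metal tray close beside the sown pot there, in the free space on the robot's side of it, so that one pane can cover both; slide the glass pane out over the front edge of the low board, far enough to take it by its two long sides, and lay it flat and centred over the two pots so that it covers both mouths. Then set the pebble on the middle of the glass to hold it down. Put the glass and the pebble down gently, letting neither fall, and leave the seedlings, the dibber and the bundle of labels where they are.

Things in the scene. Friction and masses are not known exactly. Their poses are not given: they have to be found in the camera images.
- board: low plain wooden board on two battens, fixed to the bench: 220 mm deep (its x) by 300 mm wide (its y), top 50 mm above its origin, which lies on the bench under its centre. x points away from the robot, so the front edge is at x = -110 mm. The pane slides easily on it (friction about 0.3)
- board_front (a point): middle of the board's front edge, on its top
- tray: shallow aluminium baking tray used as pot tray, fixed to the bench: 250 (x) by 300 (y) mm, walls 24 mm high, floor 3 mm thick; origin under its centre, x away from the robot. The sown pot stands in the row at y = +55 mm, the seedlings in the row at y = -90 mm; the space in front (-x) of the sown pot is free
- pot_in_tray: square peat pot with dark compost and no seedling, standing in the tray, free; 56 mm square over the upright 14 mm rim band, 56 mm high, tapering to 40 mm at the foot; walls 4 mm, compost 8 mm below the rim; 140 g. Origin under its centre, sides along x and y
- pot_in_tray_rim (a point): centre of that pot's mouth, at rim height
- loose_pot: the other sown pot, exactly the same, standing on the bench between board and tray. Origin under its centre
- loose_pot_rim (a point): centre of the loose pot's mouth, at rim height
- pane: rectangular pane of clear greenish glass lying flat on the board: 150 (x) by 70 (y) by 3 mm, about 80 g; origin at the centre of its underside. Too thin to be picked up where it lies; pressed from above with the closed fingertips it follows them. x points away from the robot, towards the back of the board
- pane_front (a point): middle of the pane's front short side (x = -75 mm), on its underside
- pebble: round flat grey pebble, 50 mm across at 12 mm height, 25 mm high, flat foot 34 mm across, about 110 g, lying on the bench between board and tray; origin at the centre of its underside
- seedling_1: peat pot like the others with small green seedlings up to 30 mm above its rim, in the tray; leave it alone. Origin under its centre
- seedling_2: second pot with seedlings, likewise
- dibber: dark turned wooden dibber, 142 mm long, 24 mm thick, lying on the board left of the pane; leave it alone. Origin under its middle
- labels: bundle of pale wooden plant labels, 150 by 17 by 11 mm, lying on the board right of the pane; leave it alone. Origin under its middle

How it is judged:
By the outcome, as a careful person would: the job done as asked, in the order asked, and still so for the second after the job is handed in, with the robot touching nothing.
It also fails if it takes over 72 s, if anything falls off the work surface, if the arm or the gripper's body presses on something with over 40 N, if the wrist force passes 120 N, or if a joint passes its speed limit or range.

## Working session

There is one attempt and no reset: what is moved stays moved. The work goes in short steps, Python scripts to look and compute and a tool call to move; the robot and the scene stay as the last step left them, time stands still between calls to the robot, and variables do not carry over. Pictures are saved under pics/ and viewed, at most 10 in all, crops included, and the job is handed in when it is done.

Besides the shell and the picture viewer there is one more tool, called after "Emit:" in YAML: its name, and indented under it one key for each argument. drive_tool: Moves the arm, as the interface text tells. Its arguments: {"type":"object","properties":{"increments":{"type":"array"}},"required":["increments"]}

```bash
mkdir -p pics; cat > h.py <<'E'
import numpy as np, cv2
from workcell import get_obs, camera, job_done, silhouettes
def save(p,f): cv2.imwrite('pics/'+f,p['image'][:,:,::-1])
def ray(p,uv):
    V=np.array(p['view']);K=np.array(p['K']);R=V[:3,:3];t=V[:3,3]
    d=R.T@np.linalg.inv(K)@np.array([uv[0],uv[1],1.]);return -R.T@t,d/np.linalg.norm(d)
def atz(p,uv,z):
    c,d=ray(p,uv);return c+d*(z-c[2])/d[2]
def tri(pa,a,pb,b):
    A=np.zeros((3,3));y=np.zeros(3);L=[ray(pa,a),ray(pb,b)]
    for c,d in L:
        P=np.eye(3)-np.outer(d,d);A+=P;y+=P@c
    x=np.linalg.solve(A,y);return x,[np.linalg.norm((np.eye(3)-np.outer(d,d))@(x-c)) for c,d in L]
def proj(p,X):
    V=np.array(p['view']);c=V[:3,:3]@np.array(X)+V[:3,3];q=np.array(p['K'])@c;return q[:2]/q[2]
E
python3 - <<'E'
from h import *
np.set_printoptions(precision=4,suppress=True)
o=get_obs();print(o['clock'],o['eef_pos'],o['tool_rot'],o['grip_width'])
P={n:camera(n) for n in('top','side')}
for n,p in P.items():
    save(p,n+'0.png');print(n,ray(p,(256,192)))
    for q in ['board','tray','pot_in_tray','loose_pot','pane','pebble','seedling_1','dibber','labels']:
        for s in silhouettes(q,p)[:3]:
            r=s['region'];ys,xs=np.nonzero(r)
            if len(xs)<5: continue
            c=cv2.minAreaRect(np.c_[xs,ys].astype(np.float32))
            print(q,round(s['conf'],2),s['bbox'],len(xs),'mean',xs.mean().round(1),ys.mean().round(1),np.round(c[0],1),np.round(c[1],1),round(c[2],1))
E
```

```text
0.0 [ 0.2144 -0.4509  0.205 ] [ 0.9755  0.2201 -0.0002 -0.001 ] 0.08512870562011318
top (array([0.328 , 0.0079, 1.154 ]), array([ 0.16  , -0.0149, -0.987 ]))
board 0.9 [89.9, 128.1, 216.5, 221.7] 7666 mean 154.0 174.7 [150.3 174.2] [ 84.7 120.4] 83.6
tray 0.84 [305.9, 134.8, 428.4, 242.7] 9549 mean 363.9 190.0 [368.  188.8] [120.  96.] 5.8
pot_in_tray 0.61 [338.2, 158.5, 362.3, 184.5] 508 mean 348.4 172.0 [348.4 171.9] [22.9 22.6] 8.1
loose_pot 0.84 [233.9, 144.5, 255.6, 167.2] 458 mean 244.0 156.5 [244.  156.5] [21. 20.] 90.0
pane 0.68 [124.9, 150.8, 155.7, 202.4] 1450 mean 138.6 175.2 [138.7 175.5] [26.8 55.9] 2.0
pane 0.37 [389.5, 200.4, 419.2, 224.2] 573 mean 403.4 211.4 [403.3 210.9] [25.8 23.7] 9.5
pebble 0.7 [245.8, 212.4, 261.2, 231.2] 259 mean 254.5 221.4 [254.5 221.5] [17. 17.] 90.0
seedling_1 0.81 [391.2, 156.5, 418.2, 178.7] 547 mean 404.7 165.7 [404.5 165.5] [23. 25.] 90.0
seedling_1 0.74 [391.3, 200.4, 416.8, 226.1] 559 mean 403.3 211.5 [403.1 211.4] [25.5 22.8] 8.1
dibber 0.78 [90.3, 147.2, 106.7, 201.0] 389 mean 97.2 170.7 [ 97. 174.] [52.7  9.4] 85.2
labels 0.84 [188
[... 494 characters left out ...]
7.2 200.2 [225.9 200.4] [27.2 26.9] 14.0
pebble 0.72 [276.1, 210.1, 294.7, 227.7] 201 mean 285.1 217.1 [285.  217.5] [13. 18.] 90.0
seedling_1 0.92 [316.2, 143.0, 338.4, 164.9] 399 mean 327.6 152.4 [328. 153.] [22. 22.] 90.0
seedling_1 0.75 [285.7, 137.6, 305.2, 156.5] 339 mean 297.1 144.2 [297.5 144.5] [21. 19.] 90.0
seedling_1 0.29 [244.1, 141.7, 353.1, 200.2] 2999 mean 299.2 170.6 [298.2 164.8] [100.6  56.5] 18.0
dibber 0.94 [114.8, 273.7, 177.5, 291.1] 569 mean 142.4 283.5 [145.  283.9] [64.  10.8] 12.5
labels 0.83 [187.2, 205.7, 239.2, 225.2] 404 mean 209.6 216.7 [210.5 216.6] [57.7  7.7] 8.8
labels 0.42 [241.6, 139.8, 355.2, 200.3] 3110 mean 298.9 170.6 [297.3 167.3] [104.5  55.3] 14.0
```

```bash
python3 -c "
import cv2,numpy as np
a=cv2.imread('pics/top0.png');b=cv2.imread('pics/side0.png')
cv2.imwrite('pics/t0.png',cv2.resize(a,(800,600)));cv2.imwrite('pics/s0.png',cv2.resize(b,(800,600)))"
```

```text
(no output)
```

View pics/t0.png

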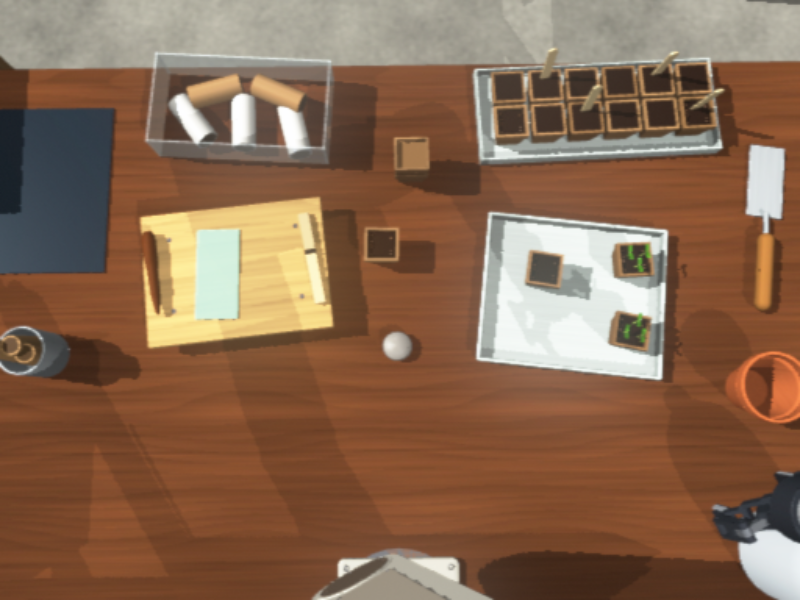

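View pics/s0.png

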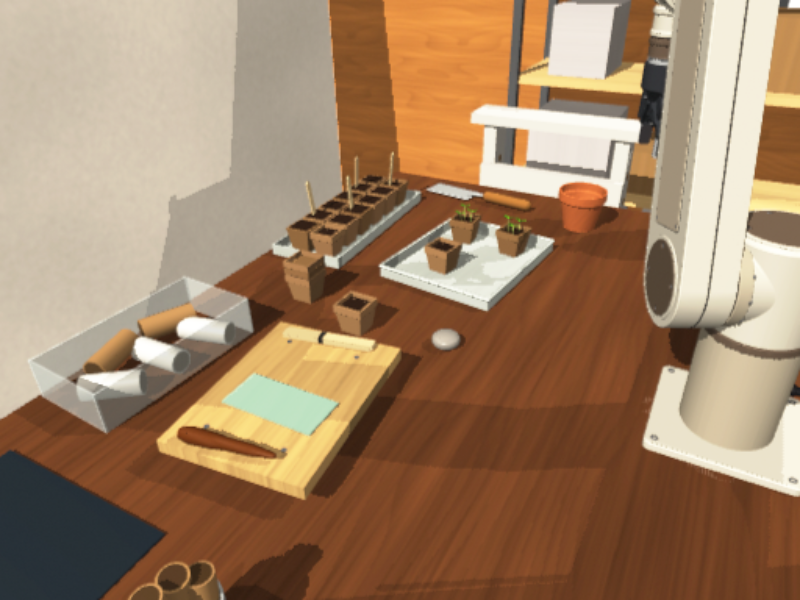

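The top view shows the pane at (217,273), loose pot at (382,244), pebble at (397,346), tray pot at (545,268) and seedlings at (633,260) and (631,331), all in 800x600 pixels. The side view agrees. Next I'll fit object models to the silhouettes in both views.

```bash
cat > fit.py <<'E'
from h import *
from scipy.optimize import minimize
def box(dx,dy,z0,z1,d2=None):
    s=[(-1,-1),(-1,1),(1,1),(1,-1)]
    return np.array([(a*dx/2,b*dy/2,z) for z in(z0,z1) for a,b in s])
pot=np.r_[box(.056,.056,.042,.056),box(.040,.040,0,0)]
th=np.linspace(0,2*np.pi,24)
circ=lambda r,z:np.c_[r*np.cos(th),r*np.sin(th),0*th+z]
M=dict(pot=pot,pebble=np.r_[circ(.017,0),circ(.025,.012),circ(.019,.021),circ(.008,.025)],pane=box(.15,.07,0,.003),
 board=box(.22,.30,.03,.05),tray=np.r_[box(.25,.30,.0,.024)],dib=None)
S=4
def render(p,X):
    V=np.array(p['view']);c=X@V[:3,:3].T+V[:3,3];q=c@np.array(p['K']).T;q=q[:,:2]/q[:,2:]
    m=np.zeros((384*S//1,512*S),np.uint8) 
    h=cv2.convexHull(((q+.5)*S).astype(np.float32));cv2.fillConvexPoly(m,np.round(h*16).astype(np.int32),255,shift=4)
    return m
def fit(model,views,x0,freez=True,yaw=True):
    X=M[model];big=[(p,cv2.resize(r.astype(np.uint8)*255,None,fx=S,fy=S,interpolation=cv2.INTER_LINEAR)>127) for p,r in views]
    def cost(v):
        c,s=np.cos(v[3]),np.sin(v[3]);Y=X@np.array([[c,s,0],[-s,c,0],[0,0,1]])+np.array(v[:3]);e=0
        for p,r in big:
            m=render(p,Y)>0;e+=1-(m&r).sum()/max(1,(m|r).sum())
        return e
    idx=[0,1]+([2] if freez else [])+([3] if yaw else []);v0=np.array(x0,float)
    def f(u):
        v=v0.copy();v[idx]=u*sc;return cost(v)
    sc=np.array([.01,.01,.01,.1])[idx]
    b=None
    for k in range(2):
        u=(v0[idx]/sc if b is None else b.x);n=len(u)
        b=minimize(f,u,method='Nelder-Mead',options=dict(initial_simplex=np.r_[[u],u+np.eye(n)*(.8 if k==0 else -.3)],xatol=.01,fatol=1e-4,maxiter=150))
    v=v0.copy();v[idx]=b.x*sc;return v,b.fun
def green(p):
    h=cv2.cvtColor(p['image'],cv2.COLOR_RGB2HSV);m=cv2.inRange(h,(60,25,110),(95,255,255))
    n,l,s,_=cv2.connectedComponentsWithStats(m);k=1+np.argmax(s[1:,4]);return l==k
E
cat > m0.py <<'E'
from fit import *
np.set_printoptions(precision=4,suppress=True)
T=camera('top');D=camera('side')
def near(q,p,uv):
    L=[s for s in silhouettes(q,p)];L=[s for s in L if np.hypot((s['bbox'][0]+s['bbox'][2])/2-uv[0],(s['bbox'][1]+s['bbox'][3])/2-uv[1])<12]
    return L[0]['region'] if L else None
for nm,mod,q,a,b,z in [('loose','pot','loose_pot',(244,156),(228,201),0),('tp','pot','pot_in_tray',(350,171),(284,164),.003),('pebble','pebble','pebble',(254,221),(285,218),0),('pane','pane',None,(139,175),None,.05),('board','board','board',(152,175),(180,263),0),('tray','tray','tray',(367,189),(298,170),0)]:
    if q: rs=[(T,near(q,T,a)),(D,near(q,D,b))]
    else: rs=[(T,green(T)),(D,green(D))]
    rs=[(p,r) for p,r in rs if r is not None]
    x=atz(T,a,.05);x[2]=z
    for fz in(True,False): print(nm,len(rs),[int(r.sum()) for _,r in rs],fz,*fit(mod,rs,[*x[:2],z,0],fz,nm!='pebble'))
    print('  top only',*fit(mod,rs[:1],[*x[:2],z,0],False,nm!='pebble'))
E
python3 m0.py
```

```text
loose 2 [498, 577] True [ 0.6033  0.0209 -0.0007 -0.0151] 0.11404522877809065
loose 2 [498, 577] False [ 0.6031  0.0212  0.     -0.0082] 0.11896924944586917
  top only [ 0.6034  0.0224  0.     -0.0042] 0.05367575462512175
tp 2 [449, 401] True [ 0.5575 -0.2497 -0.0005 -0.077 ] 0.21425441462990613
tp 2 [449, 401] False [ 0.5566 -0.2476  0.003  -0.0661] 0.24116959273195426
  top only [ 0.5561 -0.2484  0.003  -0.0704] 0.14442326024785512
pebble 2 [286, 168] True [ 0.4369 -0.0034 -0.0013  0.    ] 0.20255329788720478
pebble 2 [286, 168] False [ 0.4367 -0.0028  0.      0.    ] 0.2056076814437071
  top only [ 0.4367 -0.003   0.      0.    ] 0.04153354632587858
pane 2 [1402, 1352] True [0.5563 0.2903 0.0493 0.002 ] 0.24458130828257707
pane 2 [1402, 1352] False [ 0.5565  0.291   0.05   -0.0084] 0.24536597555546824
  top only [0.555  0.2922 0.05   0.0248] 0.11912336514669497
board 2 [7207, 7605] True [ 0.5611  0.2629 -0.0023  0.1009] 0.5293218968572571
board 2 [7207, 7605] False [0.56   0.2639 0.     0.102 ] 0.5327673175797702
  top only [0.5602 0.2622 0.     0.1014] 0.27520362275543253
tray 2 [9587, 3049] True [ 0.5199 -0.3016 -0.0004 -0.1245] 0.4434084550606957
tray 2 [9587, 3049] False [ 0.5197 -0.3014  0.     -0.1257] 0.44312332668242127
  top only [ 0.5195 -0.3025  0.     -0.1221] 0.17062590488918583
```

Emit:
drive_tool:
  increments:
    - [[20, 25, 0], [0, 0, -5], 1]
    - [[25, 30, 0], [0, 0, -5], 1]

```text
clock: 1.77
eef_pos: [0.2591, -0.3975, 0.2057]
tool_rot: [0.992, 0.13, -0.0, 0.0]
ft_force: [0.2, -0.7, -0.3]
grip_width: 0.0854
grasp_force: 0.0
```

```bash
python3 -c "
from h import *
o=get_obs();print(o['joint_pos'],o['tool_rot'],o['eef_pos'])
T=camera('top')
for n,c,s in [('pots',(300,170),(80,45)),('pane',(150,175),(80,60))]:
    x,y=c;a,b=s
    cv2.imwrite('pics/c_%s.png'%n,cv2.resize(T['image'][y-b:y+b,x-a:x+a,::-1],None,fx=5,fy=5,interpolation=cv2.INTER_CUBIC))
a=cv2.imread('pics/c_pots.png')
cv2.imwrite('pics/c.png',a)
"
```

```text
[-9.92939676e-01  1.89855839e-01 -6.03661508e-02  1.32012173e+00
 -3.78710006e-04  1.88856508e+00] [ 9.91556158e-01  1.29677670e-01 -7.26959605e-05  2.85978217e-04] [ 0.25907126 -0.39750994  0.20566895]
```

View pics/c.png

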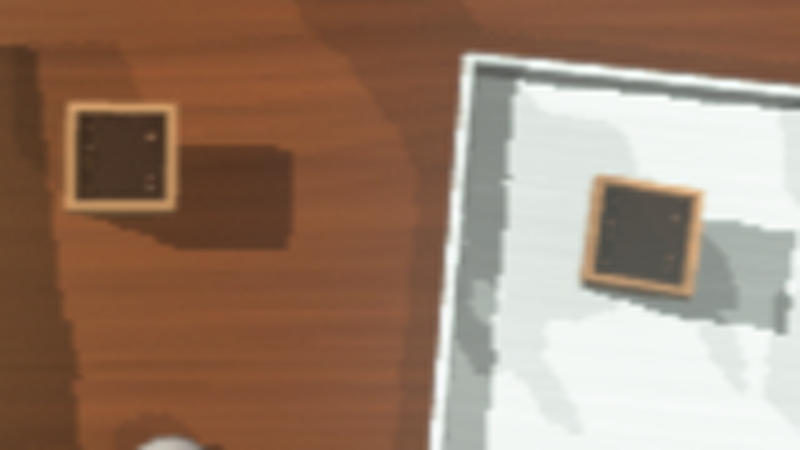

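The crop shows the loose pot's rim corners at about (66,102)–(178,211), square to the world. The tray pot's corners are (597,175), (704,190), (690,298) and (582,284), turned along with the tray.

View pics/c_pane.png

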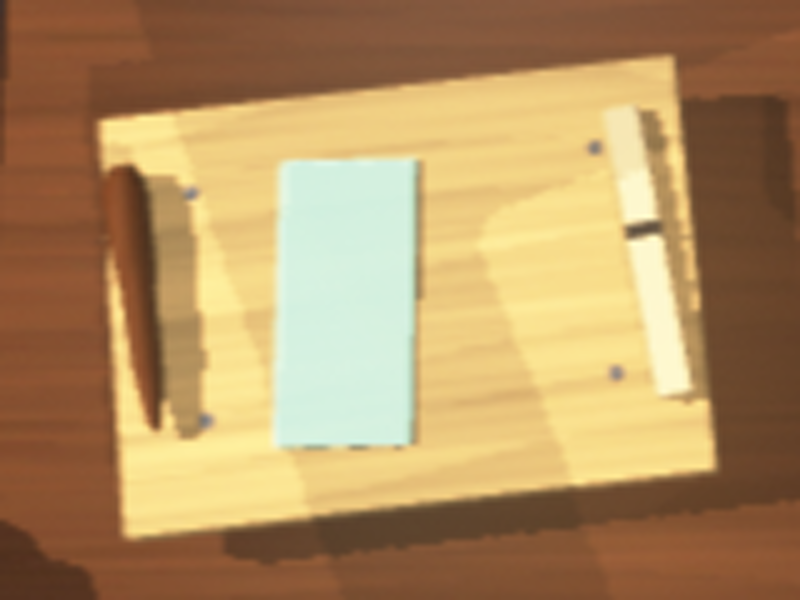

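```bash
python3 - <<'E'
from h import *
np.set_printoptions(precision=4,suppress=True)
T=camera('top')
def go(n,c,z,o):
    P=np.array([atz(T,(o[0]+u/5-.4,o[1]+v/5-.4),z)[:2] for u,v in c])
    e=[P[(i+1)%4]-P[i] for i in range(4)]
    print(n,P.mean(0),[np.linalg.norm(x).round(4) for x in e],[((np.degrees(np.arctan2(x[1],x[0]))+45)%90-45).round(2) for x in e])
go('loose',[(66,102),(179,102),(178,211),(64,211)],.056,(220,125))
go('tp',[(597,175),(704,190),(690,298),(582,284)],.059,(220,125))
E
```

```text
loose [0.601  0.0211] [np.float64(0.0587), np.float64(0.0579), np.float64(0.0587), np.float64(0.0579)] [np.float64(-0.68), np.float64(-1.31), np.float64(-0.69), np.float64(-1.33)]
tp [ 0.5548 -0.2458] [np.float64(0.0554), np.float64(0.0572), np.float64(0.0554), np.float64(0.0579)] [np.float64(-8.91), np.float64(-10.25), np.float64(-8.23), np.float64(-10.22)]
```

Emit:
drive_tool:
  increments:
    - [[30, 35, 0], [0, 0, 7.16], 1]
    - [[30, 35, 0], [0, 0, 7.16], 1]
    - [[25, 35, 0], [0, 0, 7.16], 1]
    - [[25, 30, 0], [0, 0, 7.16], 1]
    - [[20, 30, 0], [0, 0, 7.16], 1]
    - [[20, 25, 0], [0, 0, 7.16], 1]
    - [[20, 25, 0], [0, 0, 7.16], 1]
    - [[20, 25, 0], [0, 0, 7.16], 1]

```text
clock: 2.53
eef_pos: [0.444, -0.1634, 0.2061]
tool_rot: [0.803, 0.596, 0.0, 0.0]
ft_force: [0.5, -0.0, -0.1]
grip_width: 0.0856
grasp_force: 0.0
```

The pane's corners in the crop are (280,160), (418,160), (412,445) and (275,445). The board's front edge runs from (123,538) to (716,468).

Emit:
drive_tool:
  increments:
    - [[12, 16, 0], [0, 0, 7.16], 1]
    - [[12, 16, 0], [0, 0, 7.16], 1]
    - [[12, 16, 0], [0, 0, 7.16], 1]
    - [[12, 14, 0], [0, 0, 7.16], 1]
    - [[12, 14, 0], [0, 0, 7.16], 1]
    - [[12, 14, 0], [0, 0, 7.16], 1]
    - [[12, 14, 0], [0, 0, 7.16], 1]
    - [[12, 14, 0], [0, 0, 7.16], 1]

```text
clock: 3.2
eef_pos: [0.5398, -0.0461, 0.2059]
tool_rot: [0.42, 0.908, -0.0, 0.0]
ft_force: [-0.2, -0.3, -0.1]
grip_width: 0.0851
grasp_force: 0.0
```

Emit:
drive_tool:
  increments:
    - [[10, 12, 0], [0, 0, 7.16], 1]
    - [[10, 12, 0], [0, 0, 7.16], 1]
    - [[10, 12, 0], [0, 0, 7.16], 1]
    - [[10, 10, 0], [0, 0, 7.16], 1]
    - [[10, 10, 0], [0, 0, 7.16], 1]
    - [[10, 10, 0], [0, 0, 7.16], 1]
    - [[2, 0, 0], [0, 0, 6], 1]
    - [[0, 0, 0], [0, 0, 0], 1]

```text
clock: 3.87
eef_pos: [0.6019, 0.0197, 0.2053]
tool_rot: [0.008, 1.0, -0.0, -0.0]
ft_force: [-0.5, -0.4, 0.1]
grip_width: 0.0855
grasp_force: 0.0
```

```bash
python3 - <<'E'
from h import *
np.set_printoptions(precision=4,suppress=True)
o=get_obs();q=o['tool_rot'];print(o['eef_pos'],np.degrees(2*np.arctan2(q[1],q[0])),o['joint_pos'])
T=camera('top')
def pts(c,z,o): return np.array([atz(T,(o[0]+u/5-.4,o[1]+v/5-.4),z)[:2] for u,v in c])
for n,c,z in [('pane',[(280,160),(418,160),(412,445),(275,445)],.053),('board',[(98,120),(675,55),(716,468),(123,538)],.05)]:
    P=pts(c,z,(70,115));print(n,P,P.mean(0));e=[P[(i+1)%4]-P[i] for i in range(4)]
    print([np.linalg.norm(x).round(4) for x in e],[((np.degrees(np.arctan2(x[1],x[0]))+45)%90-45).round(2) for x in e])
E
```

```text
[0.6019 0.0197 0.2053] 179.1263294140997 [ 0.033   0.4486  0.3013  1.4237 -0.0003  0.0482]
pane [[0.6302 0.3286]
 [0.6293 0.2569]
 [0.4798 0.2562]
 [0.4807 0.3259]] [0.555  0.2919]
[np.float64(0.0717), np.float64(0.1495), np.float64(0.0697), np.float64(0.1495)] [np.float64(-0.68), np.float64(0.25), np.float64(-0.7), np.float64(1.05)]
board [[0.6537 0.4254]
 [0.6855 0.1239]
 [0.4665 0.1018]
 [0.4345 0.402 ]] [0.5601 0.2633]
[np.float64(0.3032), np.float64(0.2201), np.float64(0.3018), np.float64(0.2205)] [np.float64(6.02), np.float64(5.75), np.float64(6.09), np.float64(6.09)]
```

Emit:
drive_tool:
  increments:
    - [[0, 1, -30], [0, 0, 0], 1]
    - [[0, 0, -30], [0, 0, 0], 1]
    - [[0, 0, -30], [0, 0, 0], 1]
    - [[0, 0, -30], [0, 0, 0], 1]
    - [[0, 0, -30], [0, 0, 0], 1]
    - [[0, 0, -20], [0, 0, 0], 1]
    - [[0, 0, -9], [0, 0, 0], 1]
    - [[0, 0, 0], [0, 0, 0], 1]

```text
clock: 4.58
eef_pos: [0.5987, 0.0199, 0.0244]
tool_rot: [0.01, 1.0, -0.0, -0.003]
ft_force: [0.4, 1.2, 0.1]
grip_width: 0.0857
grasp_force: 0.0
```

Emit:
drive_tool:
  increments:
    - [[0, 0, 0], [0, 0, 0], 0.5]
    - [[0, 0, 0], [0, 0, 0], 0.3]
    - [[0, 0, 0], [0, 0, 0], 0]
    - [[0, 0, 0], [0, 0, 0], 0]
    - [[0, 0, 0], [0, 0, 0], 0]
    - [[0, 0, 0], [0, 0, 0], 0]

```text
clock: 5.08
eef_pos: [0.6046, 0.0121, 0.0334]
tool_rot: [0.012, 1.0, -0.009, 0.005]
ft_force: [-8.0, -23.4, 34.5]
grip_width: 0.0125
grasp_force: 16.4
```

```bash
python3 - <<'E'
from h import *
for n,(x,y) in (('top',(244,160)),('side',(228,195))):
    T=camera(n);I=T['image'][y-40:y+40,x-40:x+40,::-1]
    cv2.imwrite(f'pics/g_{n}.png',cv2.resize(I,None,fx=5,fy=5,interpolation=cv2.INTER_CUBIC))
cv2.imwrite('pics/g.png',np.hstack([cv2.imread('pics/g_top.png'),cv2.imread('pics/g_side.png')]))
o=get_obs();print(o['ft_force'],o['grip_width'],o['eef_pos'],o['joint_pos'])
E
```

```text
[ 1.93602184 -1.74030927  1.33139893] 0.0004576888084890856 [0.6063888  0.01202119 0.03546283] [ 0.02855076  0.55693732  0.01871342  1.01963629 -0.01609743  0.05290237]
```

View pics/g.png

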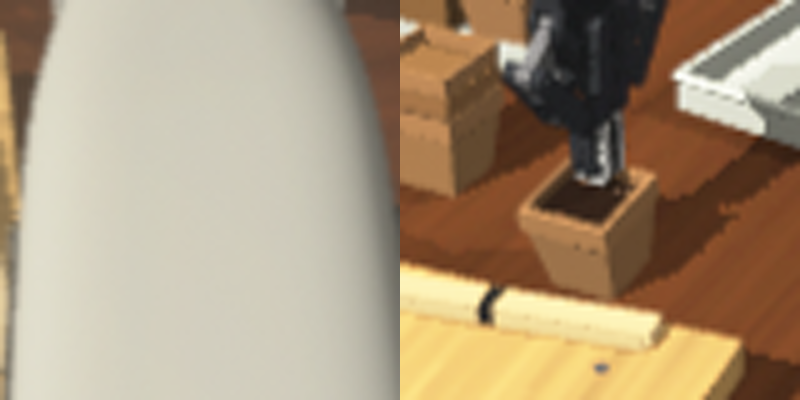

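```bash
python3 - <<'E'
from fit import *
np.set_printoptions(precision=4,suppress=True)
D=camera('side');o=get_obs()
print(o['eef_pos'],o['ft_force'],proj(D,o['eef_pos']),[proj(D,[.6064,.012,z]) for z in(.05,.06,.07)])
for s in silhouettes('loose_pot',D): print(s['conf'],s['bbox'])
c=np.array([(520,208),(604,248),(657,178),(578,150)])-[400,0]
P=np.array([atz(D,(188+u/5-.4,155+v/5-.4),.056) for u,v in c]);print(P,P.mean(0))
E
```

```text
[0.6056 0.0168 0.0332] [ 0.2249  1.0358 -0.0358] [227.2242 198.298 ] [array([227.5383, 192.2987]), array([227.3214, 189.2145]), array([227.1025, 186.1012])]
0.68 [210.8, 186.9, 241.5, 216.1]
[[ 0.6288  0.0568  0.056 ]
 [ 0.5667  0.0702  0.056 ]
 [ 0.5782 -0.0035  0.056 ]
 [ 0.6344 -0.0101  0.056 ]] [0.602  0.0283 0.056 ]
```

Emit:
drive_tool:
  increments:
    - [[0, 0, 5], [0, 0, 0], 0]
    - [[0, 0, 10], [0, 0, 0], 0]
    - [[0, 0, 15], [0, 0, 0], 0]
    - [[0, 0, 30], [0, 0, 0], 0]
    - [[-30, 0, 40], [0, 0, 0], 0.5]
    - [[-40, 0, 40], [0, 0, 0], 1]
    - [[-40, 0, 20], [0, 0, 0], 1]
    - [[-40, 0, 0], [0, 0, 0], 1]

```text
clock: 5.95
eef_pos: [0.4718, 0.0214, 0.1731]
tool_rot: [0.009, 1.0, 0.0, 0.005]
ft_force: [1.4, -0.1, 0.4]
grip_width: 0.0482
grasp_force: 0.0
```

Emit:
drive_tool:
  increments:
    - [[-40, 0, 0], [0, 0, 0], 1]
    - [[0, 0, 0], [0, 0, 0], 1]

```text
clock: 6.12
eef_pos: [0.4185, 0.0209, 0.1668]
tool_rot: [0.008, 1.0, -0.0, -0.006]
ft_force: [-0.9, -0.1, -1.6]
grip_width: 0.0725
grasp_force: 0.0
```

```bash
python3 - <<'E'
from h import *
o=get_obs();print(o['eef_pos'],o['tool_rot'],o['clock'],o['grip_width'])
for n,(x,y) in (('top',(244,160)),('side',(228,195))):
    T=camera(n);I=T['image'][y-40:y+40,x-40:x+40,::-1]
    cv2.imwrite(f'pics/g_{n}.png',cv2.resize(I,None,fx=5,fy=5,interpolation=cv2.INTER_CUBIC))
    for s in silhouettes('loose_pot',T): print(n,s['conf'],s['bbox'])
cv2.imwrite('pics/g2.png',np.hstack([cv2.imread('pics/g_top.png'),cv2.imread('pics/g_side.png')]))
E
```

```text
[0.41852354 0.02087554 0.16677676] [ 8.49976709e-03  9.99946569e-01 -1.46108938e-04 -5.88144351e-03] 6.1167 0.07249703646422444
top 0.61 [233.0, 145.5, 258.4, 156.6]
side 0.68 [212.6, 188.5, 241.5, 215.9]
```

View pics/g2.png

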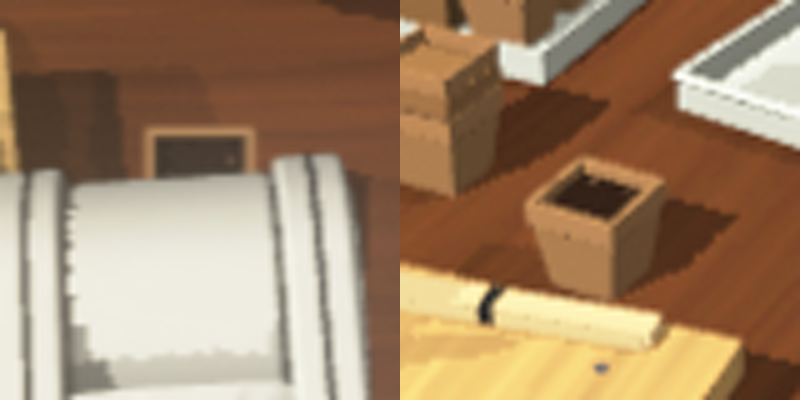

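The pot is upright and unmoved: its back rim corners are at (146,128) and (255,128) in the top crop, same as before. So the fingers rode over the rim. I'll check the reported TCP height against the picture.

Emit:
drive_tool:
  increments:
    - [[0, 0, 0], [0, 0, 0], 0]
    - [[0, 0, 0], [0, 0, 0], 0]
    - [[0, 0, 0], [0, 0, 0], 0]
    - [[0, 0, 0], [0, 0, 0], 0]
    - [[0, 0, 0], [0, 0, 0], 0]
    - [[0, 0, 0], [0, 0, 0], 0]
    - [[0, 0, 0], [0, 0, 0], 0]
    - [[0, 0, 0], [0, 0, 0], 0]

```text
clock: 6.98
eef_pos: [0.4294, 0.0206, 0.1683]
tool_rot: [0.009, 1.0, -0.0, -0.0]
ft_force: [0.5, -0.6, -0.7]
grip_width: -0.0002
grasp_force: 0.0
```

```bash
cat > tip.py <<'E'
from h import *
import sys
def shot():
    o=get_obs();D=camera('side');e=np.array(o['eef_pos']);u=proj(D,e);x,y=int(u[0]),int(u[1])
    I=cv2.resize(D['image'][y-30:y+30,x-40:x+40,::-1],None,fx=5,fy=5,interpolation=cv2.INTER_CUBIC).copy()
    for dz,c in((0,(0,0,255)),(.019,(0,255,0)),(.038,(255,0,0))):
        q=(proj(D,e+[0,0,dz])-[x-40,y-30]+.5)*5;cv2.drawMarker(I,tuple(int(v) for v in q),c,0,10,1)
    print(e,o['grip_width'],o['tool_rot']);return I
E
python3 -c "
from tip import *
cv2.imwrite('pics/tipA.png',shot())"
```

```text
[0.42937573 0.02058928 0.16828238] -0.00021005552606290017 [ 9.19022250e-03  9.99957765e-01 -1.71116657e-05 -9.16677476e-05]
```

Emit:
drive_tool:
  increments:
    - [[0, 0, 0], [0, 0, 0], 1]
    - [[0, 0, 0], [0, 0, 0], 1]
    - [[0, 0, 0], [0, 0, 0], 1]
    - [[0, 0, 0], [0, 0, 0], 1]
    - [[0, 0, 0], [0, 0, 0], 1]
    - [[0, 0, 0], [0, 0, 0], 1]
    - [[0, 0, 0], [0, 0, 0], 1]
    - [[0, 0, 0], [0, 0, 0], 1]

```text
clock: 7.7
eef_pos: [0.4294, 0.0206, 0.1684]
tool_rot: [0.009, 1.0, -0.0, 0.0]
ft_force: [0.0, 0.0, -0.3]
grip_width: 0.0857
grasp_force: 0.0
```

```bash
python3 -c "
from tip import *
cv2.imwrite('pics/tipB.png',np.hstack([cv2.imread('pics/tipA.png'),shot()]))"
```

```text
[0.4294317  0.02059719 0.1683575 ] 0.08566793712877617 [ 9.18942362e-03  9.99957775e-01 -1.87494892e-05  4.46435480e-05]
```

View pics/tipB.png

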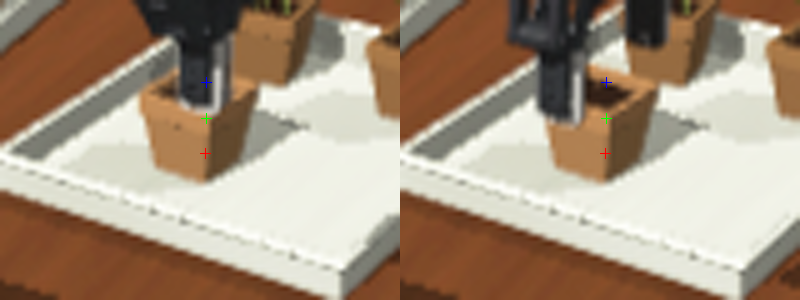

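Shut fingertips show at v≈108 in the left crop, but the reported TCP projects to v≈153. The real tips are therefore about 24 mm above the reported TCP, which explains the slip over the rim. I'll grasp correspondingly lower.

Emit:
drive_tool:
  increments:
    - [[30, 0, 0], [0, 0, 0], 1]
    - [[35, 0, 0], [0, 0, 0], 1]
    - [[35, 0, 0], [0, 0, 0], 1]
    - [[35, 0, 0], [0, 0, 0], 1]
    - [[25, 0, 0], [0, 0, 0], 1]
    - [[13, 0, 0], [0, 0, 0], 1]
    - [[0, 0, -10], [0, 0, 0], 1]
    - [[0, 0, -20], [0, 0, 0], 1]

```text
clock: 8.42
eef_pos: [0.6045, 0.0207, 0.1395]
tool_rot: [0.009, 1.0, 0.0, 0.002]
ft_force: [-0.8, -0.8, -1.0]
grip_width: 0.085
grasp_force: 0.0
```

Emit:
drive_tool:
  increments:
    - [[0, 0, -25], [0, 0, 0], 1]
    - [[0, 0, -25], [0, 0, 0], 1]
    - [[0, 0, -25], [0, 0, 0], 1]
    - [[0, 0, -20], [0, 0, 0], 1]
    - [[0, 0, -15], [0, 0, 0], 1]
    - [[0, 0, 0], [0, 0, 0], 1]
    - [[0, 0, 0], [0, 0, 0], 1]

```text
clock: 9.0
eef_pos: [0.6003, 0.0206, 0.0272]
tool_rot: [0.009, 1.0, -0.0, -0.002]
ft_force: [0.2, -0.3, 0.4]
grip_width: 0.0856
grasp_force: 0.0
```

Emit:
drive_tool:
  increments:
    - [[2, 0, -10], [0, 0, 0], 1]
    - [[0, 0, -10], [0, 0, 0], 1]
    - [[0, 0, -5], [0, 0, 0], 1]
    - [[0, 0, 0], [0, 0, 0], 1]
    - [[0, 0, 0], [0, 0, 0], 1]

```text
clock: 9.42
eef_pos: [0.604, 0.0206, 0.003]
tool_rot: [0.009, 1.0, -0.0, -0.0]
ft_force: [-0.3, -0.6, -0.2]
grip_width: 0.0857
grasp_force: 0.0
```

Emit:
drive_tool:
  increments:
    - [[0, 0, 0], [0, 0, 0], 0.75]
    - [[0, 0, 0], [0, 0, 0], 0.6]
    - [[0, 0, 0], [0, 0, 0], 0.5]
    - [[0, 0, 0], [0, 0, 0], 0.4]

```text
clock: 9.75
eef_pos: [0.6054, 0.0207, 0.0043]
tool_rot: [0.009, 1.0, 0.0, 0.001]
ft_force: [0.7, 0.2, 1.5]
grip_width: 0.0547
grasp_force: 63.9
```

Emit:
drive_tool:
  increments:
    - [[0, 0, 0], [0, 0, 0], 0]
    - [[0, 0, 10], [0, 0, 0], 0]
    - [[0, 0, 20], [0, 0, 0], 0]
    - [[0, 0, 30], [0, 0, 0], 0]
    - [[0, 0, 30], [0, 0, 0], 0]
    - [[0, -10, 10], [0, 0, -1], 0]
    - [[-10, -20, 0], [0, 0, -1], 0]
    - [[-15, -30, 0], [0, 0, -1], 0]

```text
clock: 10.42
eef_pos: [0.5809, -0.0386, 0.1044]
tool_rot: [0.034, 0.999, 0.0, 0.002]
ft_force: [0.5, -0.2, -2.0]
grip_width: 0.055
grasp_force: 63.7
```

Emit:
drive_tool:
  increments:
    - [[-15, -35, 0], [0, 0, -1], 0]
    - [[-15, -35, 0], [0, 0, -1], 0]
    - [[-15, -35, 0], [0, 0, -1], 0]
    - [[-15, -35, 0], [0, 0, -1], 0]
    - [[-10, -30, 0], [0, 0, 0], 0]
    - [[-10, -20, 0], [0, 0, 0], 0]
    - [[0, -10, 0], [0, 0, 0], 0]
    - [[0, 0, 0], [0, 0, 0], 0]

```text
clock: 11.08
eef_pos: [0.4983, -0.2418, 0.1029]
tool_rot: [0.072, 0.997, -0.0, -0.0]
ft_force: [-0.1, -0.5, -1.3]
grip_width: 0.055
grasp_force: 63.7
```

```bash
cat > m1.py <<'E'
from fit import *
np.set_printoptions(precision=4,suppress=True)
o=get_obs();q=o['tool_rot'];e=np.array(o['eef_pos']);print(e,np.degrees(2*np.arctan2(q[1],q[0])),o['grip_width'],o['grasp_force'],o['clock'])
for n in('top','side'):
    p=camera(n);save(p,n+'1.png')
    for x,z in((e,e[2]-.003),([.556,-.247],.003)):
        print(n,'expect rim px',proj(p,[x[0],x[1],z+.056]),'foot',proj(p,[x[0],x[1],z]))
    for s in silhouettes('loose_pot',p): print(n,s['conf'],s['bbox'])
E
python3 m1.py
```

```text
[ 0.4983 -0.2418  0.1029] 171.68719369159314 0.055045761948453835 63.71980547904968 11.0833
top expect rim px [356.9981 187.1775] foot [351.4869 191.0894]
top expect rim px [348.7123 171.4547] foot [344.0847 175.7559]
top 0.75 [341.4, 189.7, 365.5, 203.7]
side expect rim px [300.5215 131.4507] foot [299.8925 148.337 ]
side expect rim px [283.5182 156.0105] foot [283.3027 171.3422]
side 0.95 [289.3, 130.5, 311.3, 152.9]
```

```bash
cat > m2.py <<'E'
from fit import *
np.set_printoptions(precision=4,suppress=True)
import sys
z=float(sys.argv[1])
D=camera('side');L=silhouettes('loose_pot',D)
r=L[0]['region'];print(L[0]['bbox'])
for y in(True,False): print(*fit('pot',[(D,r)],[.497,-.240,z,-.14],False,y))
for s in silhouettes('pot_in_tray',D):
    print('tp',s['conf'],s['bbox'])
    if abs(s['bbox'][0]-273)<6: print(*fit('pot',[(D,s['region'])],[.556,-.247,.003,-.14],False,False))
E
python3 m2.py .0986
```

```text
[287.5, 130.4, 311.5, 151.9]
[ 0.4951 -0.2344  0.0986 -0.1428] 0.22160079542629874
[ 0.4952 -0.2337  0.0986 -0.14  ] 0.2222222222222222
tp 0.69 [273.7, 154.5, 295.6, 175.1]
[ 0.557  -0.2474  0.003  -0.14  ] 0.07257019438444923
```

Emit:
drive_tool:
  increments:
    - [[1, 3, -15], [0, 0, 0], 0]
    - [[0, 0, -20], [0, 0, 0], 0]
    - [[0, 0, -20], [0, 0, 0], 0]
    - [[0, 0, -20], [0, 0, 0], 0]
    - [[0, 0, -10], [0, 0, 0], 0]
    - [[0, 0, -5], [0, 0, 0], 0]
    - [[0, 0, 0], [0, 0, 0], 0]
    - [[0, 0, 0], [0, 0, 0], 0]

```text
clock: 12.1
eef_pos: [0.5011, -0.2364, 0.0139]
tool_rot: [0.07, 0.998, -0.0, 0.0]
ft_force: [0.5, -0.5, -2.2]
grip_width: 0.0549
grasp_force: 63.7
```

Emit:
drive_tool:
  increments:
    - [[0, 0, -2], [0, 0, 0], 0]
    - [[0, 0, -2], [0, 0, 0], 0]
    - [[0, 0, 0], [0, 0, 0], 0]
    - [[0, 0, 0], [0, 0, 0], 0]

```text
clock: 12.43
eef_pos: [0.5006, -0.2365, 0.0098]
tool_rot: [0.07, 0.998, -0.0, 0.0]
ft_force: [0.4, 0.5, -2.3]
grip_width: 0.0545
grasp_force: 63.7
```

Emit:
drive_tool:
  increments:
    - [[-1, -2, -1], [0, 0, 0], 0]
    - [[0, 0, -1.5], [0, 0, 0], 0]
    - [[0, 0, 0], [0, 0, 0], 0]
    - [[0, 0, 0], [0, 0, 0], 0]
    - [[0, 0, 0], [0, 0, 0], 0]

```text
clock: 12.85
eef_pos: [0.4996, -0.2389, 0.0073]
tool_rot: [0.07, 0.998, -0.0, 0.0]
ft_force: [-0.4, -0.9, 2.1]
grip_width: 0.0548
grasp_force: 64.0
```

```bash
python3 m2.py .003
```

```text
[287.1, 156.9, 312.9, 180.8]
[ 0.4957 -0.2366  0.003  -0.048 ] 0.26020971302428253
[ 0.4958 -0.237   0.003  -0.14  ] 0.2713104756742106
tp 0.74 [270.9, 152.9, 288.2, 176.7]
[ 0.5584 -0.2446  0.003  -0.14  ] 0.28810408921933084
tp 0.42 [286.6, 155.4, 310.2, 179.0]
```

Emit:
drive_tool:
  increments:
    - [[0, 0, 0], [0, 0, 0], 0.8]
    - [[0, 0, 0], [0, 0, 0], 1]
    - [[0, 0, 0], [0, 0, 0], 1]
    - [[0, 0, 0], [0, 0, 0], 1]
    - [[0, 0, 15], [0, 0, 0], 1]
    - [[0, 0, 25], [0, 0, 0], 1]
    - [[0, 0, 30], [0, 0, 0], 1]
    - [[0, 0, 30], [0, 0, 0], 1]

```text
clock: 13.67
eef_pos: [0.4986, -0.2378, 0.1071]
tool_rot: [0.07, 0.998, 0.001, -0.001]
ft_force: [-0.4, -0.3, 0.5]
grip_width: 0.0851
grasp_force: 0.0
```

Emit:
drive_tool:
  increments:
    - [[0, 40, 10], [0, 0, 1], 0.5]
    - [[0, 40, 0], [0, 0, 1], 0]
    - [[0, 41, 0], [0, 0, 1], 0]
    - [[0, 41, 0], [0, 0, 1], 0]
    - [[0, 41, 0], [0, 0, 1], 0]
    - [[0, 41, 0], [0, 0, 1], 0]
    - [[0, 41, 0], [0, 0, 1], 0]
    - [[0, 41, 0], [0, 0, 1], 0]

```text
clock: 14.33
eef_pos: [0.4989, 0.0897, 0.1169]
tool_rot: [0.0, 1.0, 0.0, 0.0]
ft_force: [0.6, -0.9, -0.4]
grip_width: -0.0002
grasp_force: 0.0
```

```bash
cat > m3.py <<'E'
from fit import *
np.set_printoptions(precision=4,suppress=True)
o=get_obs();print(o['eef_pos'],o['grip_width'],o['clock'])
T=camera('top');D=camera('side')
x,y=353,182
cv2.imwrite('pics/p3.png',np.hstack([cv2.resize(I[y-32:y+32,x-32:x+32,::-1],(400,400),interpolation=cv2.INTER_CUBIC) for I,x,y in((T['image'],353,180),(D['image'],290,165))]))
for p,n in((T,'top'),(D,'side')):
    for q in('pot_in_tray','loose_pot'):
        for s in silhouettes(q,p):
            print(n,q,round(s['conf'],2),s['bbox'],s['region'].sum())
E
python3 m3.py
```

```text
[0.4989 0.0897 0.1169] -0.00015639323129362572 14.3333
top pot_in_tray 0.89 [337.8, 159.9, 360.2, 183.8] 502
top loose_pot 0.76 [332.5, 179.3, 361.9, 205.9] 519
side pot_in_tray 0.69 [274.4, 154.1, 292.6, 177.0] 348
side loose_pot 0.71 [286.6, 157.8, 313.0, 179.5] 434
```

View pics/p3.png

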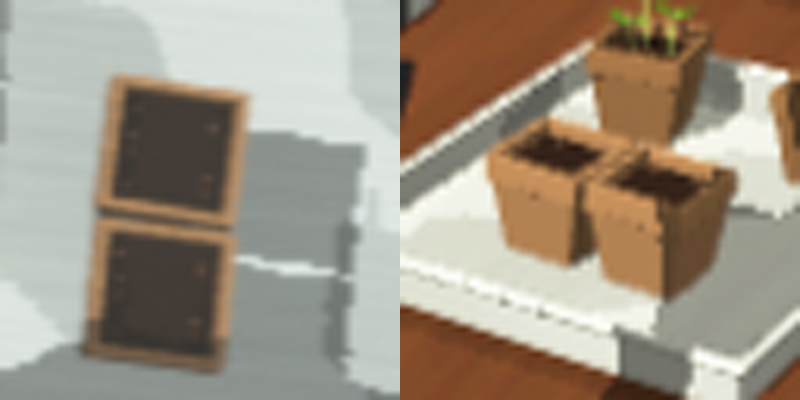

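The crop shows the two pots standing side by side with a gap of about 2–3 mm and aligned. The union of their rims has corners at (110,76), (250,95), (222,370) and (82,354). Next is the pane.

```bash
python3 - <<'E'
from h import *
T=camera('top')
P=np.array([atz(T,(321+u/6.25-.42,148+v/6.25-.42),.059)[:2] for u,v in [(110,76),(250,95),(222,370),(82,354)]])
print(P,P.mean(0));a=(P[0]+P[1]-P[2]-P[3])/2;b=(P[1]+P[2]-P[0]-P[3])/2
print(np.linalg.norm(a),np.degrees(np.arctan2(a[1],a[0])),np.linalg.norm(b),np.degrees(np.arctan2(b[1],b[0]))+90)
E
```

```text
[[ 0.58710969 -0.22139606]
 [ 0.57840398 -0.27865954]
 [ 0.4646124  -0.26117603]
 [ 0.47182422 -0.20480663]] [ 0.52548757 -0.24150956]
0.11579859368815501 -8.460154559120737 0.057371158446268646 -7.9740248344807725
```

Emit:
drive_tool:
  increments:
    - [[15, 40, 0], [0, 0, 0], 0]
    - [[15, 40, 0], [0, 0, 0], 0]
    - [[15, 40, 0], [0, 0, 0], 0]
    - [[15, 40, -10], [0, 0, 0], 0]
    - [[10, 30, -20], [0, 0, 0], 0]
    - [[6, 12, -20], [0, 0, 0], 0]
    - [[0, 0, -15], [0, 0, 0], 0]
    - [[0, 0, 0], [0, 0, 0], 0]

```text
clock: 15.35
eef_pos: [0.5716, 0.2824, 0.0476]
tool_rot: [0.001, 1.0, -0.002, -0.004]
ft_force: [-0.9, 0.0, -0.1]
grip_width: -0.0002
grasp_force: 0.0
```

Emit:
drive_tool:
  increments:
    - [[0, 0, -5], [0, 0, 0], 0]
    - [[0, 0, -5], [0, 0, 0], 0]
    - [[0, 0, -3], [0, 0, 0], 0]
    - [[0, 0, 0], [0, 0, 0], 0]

```text
clock: 15.68
eef_pos: [0.5738, 0.2836, 0.0397]
tool_rot: [0.001, 1.0, 0.0, 0.0]
ft_force: [-0.5, 0.4, -0.0]
grip_width: 0.0002
grasp_force: 0.0
```

Emit:
drive_tool:
  increments:
    - [[0, 8, -2], [0, 0, 0], 0]
    - [[0, 0, -3], [0, 0, 0], 0]
    - [[0, 0, -2], [0, 0, 0], 0]
    - [[0, 0, 0], [0, 0, 0], 0]
    - [[0, 0, 0], [0, 0, 0], 0]

```text
clock: 16.1
eef_pos: [0.5733, 0.2927, 0.0322]
tool_rot: [0.0, 1.0, -0.0, -0.0]
ft_force: [-0.1, 0.2, 0.1]
grip_width: 0.0
grasp_force: 0.0
```

Emit:
drive_tool:
  increments:
    - [[0, 0, -2], [0, 0, 0], 0]
    - [[0, 0, 0], [0, 0, 0], 0]

```text
clock: 16.27
eef_pos: [0.5734, 0.2925, 0.03]
tool_rot: [0.0, 1.0, -0.0, -0.0]
ft_force: [-1.4, -0.4, 0.2]
grip_width: 0.0001
grasp_force: 0.0
```

Emit:
drive_tool:
  increments:
    - [[0, 0, -1], [0, 0, 0], 0]
    - [[0, 0, -1], [0, 0, 0], 0]
    - [[0, 0, 0], [0, 0, 0], 0]

```text
clock: 16.52
eef_pos: [0.5734, 0.2925, 0.0281]
tool_rot: [0.0, 1.0, -0.0, -0.0]
ft_force: [-0.4, 0.2, 0.2]
grip_width: -0.0001
grasp_force: 0.0
```

Emit:
drive_tool:
  increments:
    - [[0, 0, -1], [0, 0, 0], 0]
    - [[0, 0, 0], [0, 0, 0], 0]

```text
clock: 16.68
eef_pos: [0.5737, 0.2927, 0.0277]
tool_rot: [0.0, 1.0, 0.0, 0.0]
ft_force: [-0.1, -0.4, 1.7]
grip_width: -0.0
grasp_force: 1.1
```

Emit:
drive_tool:
  increments:
    - [[0, 0, -1], [0, 0, 0], 0]
    - [[0, 0, -1], [0, 0, 0], 0]
    - [[-5, 0, 0], [0, 0, 0], 0]
    - [[-10, 0, 0], [0, 0, 0], 0]
    - [[-10, 0, 0], [0, 0, 0], 0]

```text
clock: 17.1
eef_pos: [0.5516, 0.2936, 0.0277]
tool_rot: [0.001, 1.0, 0.001, 0.003]
ft_force: [2.0, 0.5, 6.2]
grip_width: 0.0001
grasp_force: 3.3
```

```bash
cat > m4.py <<'E'
from fit import *
import sys
np.set_printoptions(precision=4,suppress=True)
D=camera('side');g=green(D)
print(get_obs()['eef_pos'],int(g.sum()),*fit('pane',[(D,g)],[float(sys.argv[1]),.2915,.05,0],False,True))
T=camera('top');g=green(T);print(int(g.sum()),*fit('pane',[(T,g)],[float(sys.argv[1]),.2915,.05,0],False,True))
E
python3 m4.py .53
```

```text
[0.5494 0.2935 0.0277] 1189 [0.5353 0.2909 0.05   0.0084] 0.2540218158989249
380 [ 0.5351  0.2841  0.05   -0.093 ] 0.7641029623015103
```

Emit:
drive_tool:
  increments:
    - [[-10, 0, 0], [0, 0, 0], 0]
    - [[-10, 0, 0], [0, 0, 0], 0]
    - [[-10, 0, 0], [0, 0, 0], 0]
    - [[-10, 0, 0], [0, 0, 0], 0]
    - [[-10, 0, 0], [0, 0, 0], 0]
    - [[-8, 0, 0], [0, 0, 0], 0]
    - [[-5, 0, 0], [0, 0, 0], 0]
    - [[0, 0, 0], [0, 0, 0], 0]

```text
clock: 17.87
eef_pos: [0.487, 0.2939, 0.0277]
tool_rot: [0.0, 1.0, 0.001, 0.002]
ft_force: [-1.3, -0.1, 8.2]
grip_width: -0.0002
grasp_force: 4.3
```

```bash
python3 m4.py .465
```

```text
[0.4869 0.2939 0.0277] 1338 [ 0.4713  0.2924  0.05   -0.0166] 0.23863110288095157
545 [0.4712 0.2863 0.05   0.0244] 0.6696357502937498
```

Emit:
drive_tool:
  increments:
    - [[-5, 0, 0], [0, 0, 0], 0]
    - [[-4, 0, 0], [0, 0, 0], 0]
    - [[0, 0, 0], [0, 0, 0], 0]
    - [[0, 0, 5], [0, 0, 0], 0]
    - [[0, 0, 20], [0, 0, 0], 0]
    - [[0, 0, 30], [0, 0, 0], 0.5]
    - [[-20, 0, 20], [0, 0, 0], 1]
    - [[-25, 0, 0], [0, 0, 0], 1]

```text
clock: 18.63
eef_pos: [0.4353, 0.2946, 0.1049]
tool_rot: [0.001, 1.0, 0.003, 0.004]
ft_force: [0.2, 0.6, 0.8]
grip_width: 0.0359
grasp_force: 0.0
```

Emit:
drive_tool:
  increments:
    - [[-20, 0, 0], [0, 0, 0], 1]
    - [[0, 0, 0], [0, 0, 0], 1]
    - [[0, 0, 0], [0, 0, 0], 1]
    - [[0, 0, 0], [0, 0, 0], 1]

```text
clock: 18.97
eef_pos: [0.412, 0.2928, 0.1004]
tool_rot: [0.0, 1.0, 0.0, 0.0]
ft_force: [-0.1, 0.0, -0.0]
grip_width: 0.083
grasp_force: 0.0
```

```bash
python3 m4.py .46
```

```text
[0.4123 0.2928 0.1003] 1566 [0.4633 0.2927 0.05   0.0017] 0.1213686022411915
897 [0.4717 0.2949 0.05   0.0365] 0.4561031084154663
```

Emit:
drive_tool:
  increments:
    - [[3, 0, -20], [0, 0, 0], 1]
    - [[0, 0, -20], [0, 0, 0], 1]
    - [[0, 0, -20], [0, 0, 0], 1]
    - [[0, 0, -20], [0, 0, 0], 1]
    - [[0, 0, -12], [0, 0, 0], 1]
    - [[0, 0, -8], [0, 0, 0], 1]
    - [[0, 0, 0], [0, 0, 0], 1]
    - [[0, 0, 0], [0, 0, 0], 1]

```text
clock: 19.73
eef_pos: [0.4149, 0.2926, 0.0001]
tool_rot: [0.001, 1.0, -0.0, -0.0]
ft_force: [0.5, 0.2, 0.1]
grip_width: 0.0855
grasp_force: 0.0
```

Emit:
drive_tool:
  increments:
    - [[0, 0, 0], [0, 0, 0], 0.87]
    - [[0, 0, 0], [0, 0, 0], 0.8]
    - [[0, 0, 0], [0, 0, 0], 0.75]
    - [[0, 0, 0], [0, 0, 0], 0.7]
    - [[0, 0, 0], [0, 0, 0], 0.6]

```text
clock: 20.15
eef_pos: [0.4156, 0.2932, 0.0014]
tool_rot: [0.001, 1.0, 0.001, 0.001]
ft_force: [0.8, -0.1, 4.0]
grip_width: 0.068
grasp_force: 66.2
```

Emit:
drive_tool:
  increments:
    - [[0, 0, 0], [0, 0, 0], 0.5]
    - [[0, 0, 3], [0, 0, 0], 0.5]
    - [[0, 0, 6], [0, 0, 0], 0.5]
    - [[0, 0, 10], [0, 0, 0], 0.5]
    - [[0, 0, 20], [0, 0, 0], 0.5]
    - [[0, 0, 25], [0, 0, 0], 0.5]
    - [[0, 0, 25], [0, 0, 0], 0.5]
    - [[0, 0, 20], [0, 0, 0], 0.5]

```text
clock: 20.82
eef_pos: [0.4145, 0.2928, 0.1116]
tool_rot: [0.0, 1.0, 0.0, 0.0]
ft_force: [0.6, 0.1, -0.5]
grip_width: 0.0674
grasp_force: 67.4
```

```bash
python3 - <<'E'
from fit import *
np.set_printoptions(precision=4,suppress=True)
o=get_obs();e=o['eef_pos'];D=camera('side');g=green(D);print(e,o['grip_width'],o['grasp_force'],g.sum())
for fz in(False,True): print(*fit('pane',[(D,g)],[e[0]+.046,e[1],e[2]+.049,0],fz,True))
x,y=[int(v) for v in proj(D,[e[0]+.04,e[1],e[2]+.05])]
cv2.imwrite('pics/p5.png',cv2.resize(D['image'][max(0,y-50):y+50,x-60:x+60,::-1],None,fx=5,fy=5))
E
```

```text
[0.4145 0.2928 0.1116] 0.06739420023446255 67.37714052200317 256
[ 0.4247  0.2429  0.1606 -0.9412] 0.8409714970800943
[ 0.9266 -0.5097 -0.5629  1.7055] 0.42859721971474996
```

View pics/p5.png

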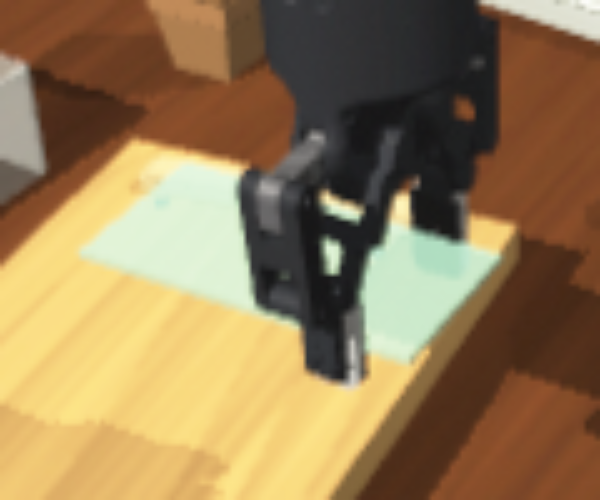

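The crop shows the pane held by both long sides and looking level. Its corners are at (415,360), (500,258), (185,165) and (80,255).

```bash
python3 - <<'E'
from h import *
np.set_printoptions(precision=4,suppress=True)
e=np.array(get_obs()['eef_pos']);D=camera('side')
x,y=[int(v) for v in proj(D,[e[0]+.04,e[1],e[2]+.05])]
c=[(x-60+u/5-.4,y-50+v/5-.4) for u,v in[(415,360),(500,258),(185,165),(80,255)]]
for z in(.155,.1606,.166):
    P=np.array([atz(D,q,z)[:2] for q in c]);print(z,P.tolist(),[np.linalg.norm(P[(i+1)%4]-P[i]).round(4) for i in range(4)])
# fit x, z, pitch with y known
from scipy.optimize import least_squares
def r(v):
    X=[]
    for a,b in[(-.075,.035),(-.075,-.035),(.075,-.035),(.075,.035)]:
        X.append([v[0]+a*np.cos(v[2]),e[1]+b+a*v[3],v[1]+a*np.sin(v[2])])
    return np.concatenate([proj(D,p)-q for p,q in zip(X,c)])
s=least_squares(r,[.46,.16,0,0],x_scale=[.01,.01,.1,.1]);print(s.x,s.fun)
E
```

```text
0.155 [[0.39309737128692834, 0.3189003086496413], [0.3956782486099581, 0.25076030685522155], [0.5469276361062138, 0.2533314566732974], [0.5451886347438755, 0.3236446356265814]] [np.float64(0.0682), np.float64(0.1513), np.float64(0.0703), np.float64(0.1522)]
0.1606 [[0.38929332585843573, 0.3245775731709516], [0.3918426133107038, 0.25727160321182296], [0.541240712269857, 0.25981128222354266], [0.5395229962385959, 0.32926382971009316]] [np.float64(0.0674), np.float64(0.1494), np.float64(0.0695), np.float64(0.1503)]
0.166 [[0.38562513919524644, 0.3300520782450724], [0.3881439649864228, 0.26355035326997445], [0.5357568928562271, 0.26605968543270786], [0.5340597019656478, 0.3346823382906224]] [np.float64(0.0665), np.float64(0.1476), np.float64(0.0686), np.float64(0.1485)]
[ 0.4642  0.1621 -0.0046  0.0199] [-0.955   0.2626  1.0249 -0.2417  0.433   0.0298 -0.4712 -0.0027]
```

Emit:
drive_tool:
  increments:
    - [[0, -10, 10], [0, 0, 0], 0.5]
    - [[0, -20, 10], [0, 0, 0], 0.5]
    - [[4, -30, 10], [0, 0, 0], 0.5]
    - [[5, -32, 0], [0, 0, 0], 0.5]
    - [[5, -32, 0], [0, 0, -1], 0.5]
    - [[5, -32, 0], [0, 0, -1], 0.5]
    - [[5, -32, 0], [0, 0, -1], 0.5]
    - [[5, -32, 0], [0, 0, -1], 0.5]

```text
clock: 21.58
eef_pos: [0.4418, 0.0704, 0.1385]
tool_rot: [0.036, 0.999, -0.0, -0.002]
ft_force: [1.5, 0.3, -1.2]
grip_width: 0.0675
grasp_force: 67.4
```

Emit:
drive_tool:
  increments:
    - [[5, -32, 0], [0, 0, -1], 0.5]
    - [[5, -32, 0], [0, 0, -1], 0.5]
    - [[5, -32, 0], [0, 0, -1], 0.5]
    - [[5, -32, 0], [0, 0, -1.2], 0.5]
    - [[5, -32, 0], [0, 0, 0], 0.5]
    - [[5, -32, 0], [0, 0, 0], 0.5]
    - [[5, -32, 0], [0, 0, 0], 0.5]
    - [[0, -30, 0], [0, 0, 0], 0.5]

```text
clock: 22.25
eef_pos: [0.4774, -0.1833, 0.1383]
tool_rot: [0.072, 0.997, 0.0, -0.001]
ft_force: [0.6, 0.2, -0.4]
grip_width: 0.0674
grasp_force: 67.4
```

Emit:
drive_tool:
  increments:
    - [[0, -25, 0], [0, 0, 0], 0.5]
    - [[0, -18, 0], [0, 0, 0], 0.5]
    - [[0, -8, 0], [0, 0, 0], 0.5]
    - [[0, 0, 0], [0, 0, 0], 0.5]
    - [[0, 0, 0], [0, 0, 0], 0.5]
    - [[0, 0, 0], [0, 0, 0], 0.5]

```text
clock: 22.75
eef_pos: [0.478, -0.2312, 0.139]
tool_rot: [0.071, 0.997, 0.0, -0.001]
ft_force: [-0.8, 0.2, -0.6]
grip_width: 0.0676
grasp_force: 67.4
```

```bash
python3 -c "
from h import *
o=get_obs();q=o['tool_rot'];print(o['eef_pos'],np.degrees(2*np.arctan2(q[1],q[0])),o['grip_width'],o['clock'])"
```

```text
[ 0.47795088 -0.23117033  0.13897197] 171.80432816224314 0.06760338004894098 22.75
```

Emit:
drive_tool:
  increments:
    - [[0.5, -4, -10], [0, 0, 0], 0.5]
    - [[0, 0, -20], [0, 0, 0], 0.5]
    - [[0, 0, -25], [0, 0, 0], 0.5]
    - [[0, 0, -25], [0, 0, 0], 0.5]
    - [[0, 0, -20], [0, 0, 0], 0.5]
    - [[0, 0, -10], [0, 0, 0], 0.5]
    - [[0, 0, 0], [0, 0, 0], 0.5]
    - [[0, 0, 0], [0, 0, 0], 0.5]

```text
clock: 23.42
eef_pos: [0.4789, -0.2357, 0.0291]
tool_rot: [0.071, 0.997, 0.0, -0.001]
ft_force: [-0.0, -0.6, -0.8]
grip_width: 0.0674
grasp_force: 67.4
```

```bash
python3 - <<'E'
from h import *
o=get_obs();print(o['eef_pos'],o['ft_force'],o['clock'])
L=[]
for n,(x,y) in (('top',(350,178)),('side',(288,158))):
    T=camera(n);I=cv2.resize(T['image'][y-32:y+32,x-32:x+32,::-1],(400,400),interpolation=cv2.INTER_CUBIC);L.append(I)
cv2.imwrite('pics/p6.png',np.hstack(L))
E
```

```text
[ 0.47890217 -0.23572334  0.02910948] [-0.02704516 -0.59371741 -0.78823376] 23.4167
```

View pics/p6.png

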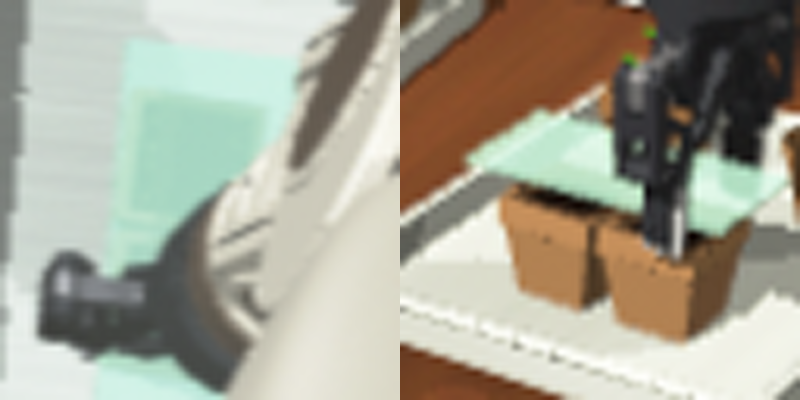

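The top crop puts the pane's back edge 17 mm beyond the pot's back rim (17 mm wanted), and it is centred sideways to about 1 mm after parallax. The side view shows it level just above the rims. Now I'll lower it gently.

Emit:
drive_tool:
  increments:
    - [[0, 0, -5], [0, 0, 0], 0.5]
    - [[0, 0, -5], [0, 0, 0], 0.5]
    - [[0, 0, -4], [0, 0, 0], 0.5]
    - [[0, 0, -2], [0, 0, 0], 0.5]
    - [[0, 0, 0], [0, 0, 0], 0.5]
    - [[0, 0, 0], [0, 0, 0], 0.5]

```text
clock: 24.02
eef_pos: [0.4788, -0.2363, 0.0131]
tool_rot: [0.072, 0.997, 0.0, -0.0]
ft_force: [-0.2, -0.1, -0.1]
grip_width: 0.068
grasp_force: 67.4
```

Emit:
drive_tool:
  increments:
    - [[0, 0, -1], [0, 0, 0], 0.5]
    - [[0, 0, -1], [0, 0, 0], 0.5]
    - [[0, 0, 0], [0, 0, 0], 0.5]

```text
clock: 24.27
eef_pos: [0.4792, -0.2364, 0.0113]
tool_rot: [0.072, 0.997, -0.0, 0.0]
ft_force: [-0.2, 0.7, -1.2]
grip_width: 0.0677
grasp_force: 67.5
```

Emit:
drive_tool:
  increments:
    - [[0, 0, -1], [0, 0, 0], 0.5]
    - [[0, 0, 0], [0, 0, 0], 0.5]

```text
clock: 24.43
eef_pos: [0.4793, -0.2365, 0.0111]
tool_rot: [0.072, 0.997, -0.0, 0.0]
ft_force: [-1.1, 0.1, 4.0]
grip_width: 0.0677
grasp_force: 67.8
```

Emit:
drive_tool:
  increments:
    - [[0, 0, 0], [0, 0, 0], 0.8]
    - [[0, 0, 0], [0, 0, 0], 0.85]
    - [[0, 0, 0], [0, 0, 0], 0.9]
    - [[0, 0, 0], [0, 0, 0], 1]
    - [[0, 0, 0], [0, 0, 0], 1]
    - [[0, 0, 0], [0, 0, 0], 1]
    - [[0, 0, 0], [0, 0, 0], 1]
    - [[0, 0, 5], [0, 0, 0], 1]

```text
clock: 25.1
eef_pos: [0.4782, -0.2359, 0.0145]
tool_rot: [0.072, 0.997, 0.0, -0.001]
ft_force: [-0.7, 0.3, -0.0]
grip_width: 0.0856
grasp_force: 0.0
```

Emit:
drive_tool:
  increments:
    - [[0, 0, 10], [0, 0, 0], 1]
    - [[0, 0, 15], [0, 0, 0], 1]
    - [[0, 0, 25], [0, 0, 0], 1]
    - [[0, 0, 30], [0, 0, 0], 1]
    - [[0, 0, 30], [0, 0, 0], 1]
    - [[-10, 30, 0], [0, 0, 1], 1]
    - [[-10, 40, 0], [0, 0, 1], 1]
    - [[-10, 40, 0], [0, 0, 1], 1]

```text
clock: 25.77
eef_pos: [0.4495, -0.1261, 0.1272]
tool_rot: [0.047, 0.999, -0.0, 0.002]
ft_force: [1.5, 0.8, 0.4]
grip_width: 0.0854
grasp_force: 0.0
```

Emit:
drive_tool:
  increments:
    - [[-10, 40, 0], [0, 0, 1], 1]
    - [[-5, 40, 0], [0, 0, 1], 1]
    - [[0, 30, 0], [0, 0, 1], 1]
    - [[0, 15, 0], [0, 0, 1], 1]
    - [[0, 0, 0], [0, 0, 1.2], 1]
    - [[0, 0, 0], [0, 0, 0], 1]

```text
clock: 26.27
eef_pos: [0.4344, -0.0008, 0.1263]
tool_rot: [-0.001, 1.0, -0.0, 0.001]
ft_force: [0.2, 0.1, -0.2]
grip_width: 0.0857
grasp_force: 0.0
```

```bash
cat > m5.py <<'E'
from fit import *
np.set_printoptions(precision=4,suppress=True)
o=get_obs();print(o['eef_pos'],o['ft_force'],o['clock'])
T=camera('top');D=camera('side');save(T,'top5.png');save(D,'side5.png')
def pg(p):
    h=cv2.cvtColor(p['image'],cv2.COLOR_RGB2HSV);m=cv2.inRange(h,(60,18,60),(95,255,255))
    m[:, :240]=0; n,l,s,_=cv2.connectedComponentsWithStats(m);k=1+np.argmax(s[1:,4]);r=(l==k).astype(np.uint8)
    q=cv2.convexHull(np.argwhere(r)[:,::-1].astype(np.int32).copy());m=np.zeros_like(r);cv2.fillConvexPoly(m,q,1);return m>0
G=[(T,pg(T)),(D,pg(D))]
for r in (G,G[:1],G[1:]):
    print([int(g.sum()) for _,g in r],*fit('pane',r,[.526,-.242,.059,-.14],False,True))
for p,n in((T,'top'),(D,'side')):
    for q in('pane','loose_pot','pebble'):
        for s in silhouettes(q,p)[:2]: print(n,q,round(s['conf'],2),s['bbox'],int(s['region'].sum()))
E
python3 m5.py
```

```text
[ 0.4344 -0.0008  0.1263] [ 0.1737  0.1308 -0.1941] 26.2667
[1822, 373] [ 0.5244 -0.2435  0.059  -0.1419] 0.40670590456329625
[1822] [ 0.5244 -0.2429  0.059  -0.1342] 0.10266877058177826
[373] [ 0.5242 -0.2437  0.059  -0.1615] 0.30261593341260407
top pane 0.74 [332.5, 152.5, 365.0, 212.8] 1582
top pebble 0.62 [331.0, 153.6, 367.2, 214.5] 1581
side pane 0.79 [285.5, 154.2, 313.1, 171.4] 269
side pane 0.47 [287.2, 162.8, 310.1, 180.5] 265
side loose_pot 0.77 [288.9, 165.5, 310.3, 181.0] 236
side pebble 0.67 [277.8, 209.8, 293.5, 223.9] 178
side pebble 0.32 [115.2, 272.2, 178.2, 292.2] 625
```

The pane lies on both pots at (0.524,-0.243), yaw -7.8°, against a pair centre of (0.5255,-0.2415), so it is centred. Now the pebble.

Emit:
drive_tool:
  increments:
    - [[2, -2, -20], [0, 0, 0], 1]
    - [[0, 0, -30], [0, 0, 0], 1]
    - [[0, 0, -30], [0, 0, 0], 1]
    - [[0, 0, -30], [0, 0, 0], 1]
    - [[0, 0, -20], [0, 0, 0], 1]
    - [[0, 0, -10], [0, 0, 0], 1]
    - [[0, 0, 0], [0, 0, 0], 1]
    - [[0, 0, 0], [0, 0, 0], 1]

```text
clock: 27.33
eef_pos: [0.4355, -0.0037, -0.0151]
tool_rot: [0.001, 1.0, -0.0, -0.001]
ft_force: [0.6, -0.3, 0.2]
grip_width: 0.0852
grasp_force: 0.0
```

Emit:
drive_tool:
  increments:
    - [[0, 0, -5], [0, 0, 0], 1]
    - [[0, 0, -5], [0, 0, 0], 1]
    - [[0, 0, -1], [0, 0, 0], 1]
    - [[0, 0, 0], [0, 0, 0], 1]
    - [[0, 0, 0], [0, 0, 0], 1]

```text
clock: 27.75
eef_pos: [0.4363, -0.0034, -0.0254]
tool_rot: [0.0, 1.0, 0.0, 0.0]
ft_force: [0.4, 0.1, -0.0]
grip_width: 0.0854
grasp_force: 0.0
```

Emit:
drive_tool:
  increments:
    - [[0, 0, 0], [0, 0, 0], 0.8]
    - [[0, 0, 0], [0, 0, 0], 0.65]
    - [[0, 0, 0], [0, 0, 0], 0.55]
    - [[0, 0, 0], [0, 0, 0], 0.5]
    - [[0, 0, 0], [0, 0, 0], 0.4]
    - [[0, 0, 0], [0, 0, 0], 0.35]

```text
clock: 28.25
eef_pos: [0.4363, -0.0032, -0.0248]
tool_rot: [0.0, 1.0, 0.0, 0.0]
ft_force: [-1.8, 1.2, 6.8]
grip_width: 0.0455
grasp_force: 60.1
```

Emit:
drive_tool:
  increments:
    - [[0, 0, 3], [0, 0, 0], 0.3]
    - [[0, 0, 5], [0, 0, 0], 0.3]
    - [[0, 0, 10], [0, 0, 0], 0.3]
    - [[0, 0, 20], [0, 0, 0], 0.3]

```text
clock: 28.58
eef_pos: [0.4337, -0.0034, 0.0112]
tool_rot: [0.0, 1.0, -0.0, -0.003]
ft_force: [-0.6, 1.4, -1.4]
grip_width: 0.0459
grasp_force: 61.7
```

Emit:
drive_tool:
  increments:
    - [[0, 0, 30], [0, 0, 0], 0.3]
    - [[0, 0, 30], [0, 0, 0], 0.3]
    - [[0, -10, 20], [0, 0, 0], 0.3]
    - [[8, -20, 10], [0, 0, 0], 0.3]
    - [[12, -28, 0], [0, 0, 0], 0.3]
    - [[12, -30, 0], [0, 0, 0], 0.3]
    - [[12, -30, 0], [0, 0, 0], 0.3]
    - [[12, -30, 0], [0, 0, 0], 0.3]

```text
clock: 29.25
eef_pos: [0.4922, -0.1526, 0.1026]
tool_rot: [0.0, 1.0, 0.0, -0.0]
ft_force: [0.6, -0.2, -0.9]
grip_width: 0.0455
grasp_force: 61.7
```

Emit:
drive_tool:
  increments:
    - [[12, -30, 0], [0, 0, 0], 0.3]
    - [[12, -30, 0], [0, 0, 0], 0.3]
    - [[8, -20, 0], [0, 0, 0], 0.3]
    - [[0, -8, 0], [0, 0, 0], 0.3]
    - [[0, 0, 0], [0, 0, 0], 0.3]
    - [[0, 0, 0], [0, 0, 0], 0.3]

```text
clock: 29.75
eef_pos: [0.523, -0.2387, 0.1018]
tool_rot: [0.001, 1.0, 0.001, -0.001]
ft_force: [0.1, 0.3, -0.9]
grip_width: 0.0455
grasp_force: 61.7
```

```bash
python3 - <<'E'
from fit import *
np.set_printoptions(precision=4,suppress=True)
o=get_obs();e=o['eef_pos'];print(e,o['grip_width'],o['clock'])
D=camera('side');print('expect',proj(D,[e[0],e[1],e[2]+.025+.012]))
for s in silhouettes('pebble',D):
    b=s['bbox'];print(s['conf'],b,(b[0]+b[2])/2,(b[1]+b[3])/2)
E
```

```text
[ 0.523  -0.2387  0.1018] 0.04550273448992574 29.75
expect [292.4693 135.675 ]
```

Emit:
drive_tool:
  increments:
    - [[2, -4, -10], [0, 0, 0], 0.3]
    - [[0, 0, -15], [0, 0, 0], 0.3]
    - [[0, 0, -15], [0, 0, 0], 0.3]
    - [[0, 0, -10], [0, 0, 0], 0.3]
    - [[0, 0, -5], [0, 0, 0], 0.3]
    - [[0, 0, -3], [0, 0, 0], 0.3]
    - [[0, 0, 0], [0, 0, 0], 0.3]
    - [[0, 0, 0], [0, 0, 0], 0.3]

```text
clock: 30.52
eef_pos: [0.5264, -0.2434, 0.0448]
tool_rot: [0.0, 1.0, -0.0, 0.0]
ft_force: [-0.0, -1.2, -1.2]
grip_width: 0.0457
grasp_force: 61.7
```

Emit:
drive_tool:
  increments:
    - [[0, 0, -2], [0, 0, 0], 0.3]
    - [[0, 0, -1], [0, 0, 0], 0.3]
    - [[0, 0, -1], [0, 0, 0], 0.3]
    - [[0, 0, 0], [0, 0, 0], 0.3]

```text
clock: 30.85
eef_pos: [0.5261, -0.2434, 0.0404]
tool_rot: [0.001, 1.0, -0.0, 0.0]
ft_force: [-0.1, 0.4, -1.8]
grip_width: 0.0456
grasp_force: 61.7
```

Emit:
drive_tool:
  increments:
    - [[0, 0, -1], [0, 0, 0], 0.3]
    - [[0, 0, -1], [0, 0, 0], 0.3]
    - [[0, 0, 0], [0, 0, 0], 0.3]

```text
clock: 31.1
eef_pos: [0.5259, -0.2433, 0.0381]
tool_rot: [0.0, 1.0, 0.0, -0.0]
ft_force: [-0.4, 0.6, -2.3]
grip_width: 0.0454
grasp_force: 61.7
```

Emit:
drive_tool:
  increments:
    - [[0, 0, -1], [0, 0, 0], 0.3]
    - [[0, 0, 0], [0, 0, 0], 0.3]

```text
clock: 31.27
eef_pos: [0.5261, -0.2434, 0.0373]
tool_rot: [0.0, 1.0, -0.0, 0.0]
ft_force: [0.5, 0.3, -1.2]
grip_width: 0.0454
grasp_force: 61.7
```

Emit:
drive_tool:
  increments:
    - [[0, 0, -1], [0, 0, 0], 0.3]
    - [[0, 0, 0], [0, 0, 0], 0.3]

```text
clock: 31.43
eef_pos: [0.5261, -0.2434, 0.0372]
tool_rot: [0.0, 1.0, -0.0, 0.0]
ft_force: [-1.8, 0.5, 4.0]
grip_width: 0.0456
grasp_force: 62.2
```

Emit:
drive_tool:
  increments:
    - [[0, 0, -1], [0, 0, 0], 0.3]
    - [[0, 0, 0], [0, 0, 0], 0.3]

```text
clock: 31.6
eef_pos: [0.5262, -0.2434, 0.0372]
tool_rot: [0.0, 1.0, -0.0, 0.001]
ft_force: [-3.1, 2.4, 9.3]
grip_width: 0.0457
grasp_force: 62.7
```

Emit:
drive_tool:
  increments:
    - [[0, 0, 1.5], [0, 0, 0], 0.4]
    - [[0, 0, 0], [0, 0, 0], 0.55]
    - [[0, 0, 0], [0, 0, 0], 0.65]
    - [[0, 0, 0], [0, 0, 0], 0.8]
    - [[0, 0, 0], [0, 0, 0], 1]
    - [[0, 0, 0], [0, 0, 0], 1]
    - [[0, 0, 0], [0, 0, 0], 1]
    - [[0, 0, 5], [0, 0, 0], 1]

```text
clock: 32.27
eef_pos: [0.5252, -0.243, 0.0409]
tool_rot: [0.0, 1.0, 0.0, -0.001]
ft_force: [-0.9, 0.3, 0.3]
grip_width: 0.0856
grasp_force: 0.0
```

Emit:
drive_tool:
  increments:
    - [[0, 0, 10], [0, 0, 0], 1]
    - [[0, 0, 20], [0, 0, 0], 1]
    - [[0, 0, 30], [0, 0, 0], 1]
    - [[0, 0, 30], [0, 0, 0], 1]
    - [[-10, 30, 10], [0, 0, 0], 1]
    - [[-10, 40, 0], [0, 0, 0], 1]
    - [[-10, 40, 0], [0, 0, 0], 1]
    - [[-10, 40, 0], [0, 0, 0], 1]

```text
clock: 32.93
eef_pos: [0.486, -0.0924, 0.1435]
tool_rot: [0.001, 1.0, -0.0, 0.001]
ft_force: [0.6, 1.7, -0.5]
grip_width: 0.0856
grasp_force: 0.0
```

Emit:
drive_tool:
  increments:
    - [[-10, 40, 0], [0, 0, 0], 1]
    - [[0, 40, 0], [0, 0, 0], 1]
    - [[0, 30, 0], [0, 0, 0], 1]
    - [[0, 0, 0], [0, 0, 0], 1]
    - [[0, 0, 0], [0, 0, 0], 1]
    - [[0, 0, 0], [0, 0, 0], 1]

```text
clock: 33.43
eef_pos: [0.4764, 0.0165, 0.1426]
tool_rot: [0.0, 1.0, -0.0, 0.001]
ft_force: [0.2, 0.1, 0.0]
grip_width: 0.0856
grasp_force: 0.0
```

```bash
cat >> m5.py <<'E'
for p,n in((T,'top'),(D,'side')):
    print(n,'expect pebble',proj(p,[.5262,-.2434,.0745]))
    for q in('seedling_1','dibber','labels','pot_in_tray'):
        for s in silhouettes(q,p)[:2]: print(n,q,round(s['conf'],2),s['bbox'])
E
python3 m5.py
```

```text
[0.4764 0.0165 0.1426] [0.2234 0.1282 0.0127] 33.4333
[1819, 532] [ 0.5259 -0.2432  0.059  -0.1302] 0.1632938122560872
[1819] [ 0.525  -0.2422  0.059  -0.1255] 0.10123363458300405
[532] [ 0.5264 -0.2427  0.059  -0.1402] 0.060296313311128946
top pane 0.87 [331.2, 153.2, 366.0, 213.7] 1257
top pebble 0.68 [342.4, 172.6, 355.1, 192.5] 266
side pane 0.61 [269.6, 150.6, 312.7, 168.7] 346
side loose_pot 0.58 [285.8, 164.7, 308.0, 181.5] 253
side loose_pot 0.34 [99.6, 204.9, 261.0, 316.2] 8963
side pebble 0.68 [292.8, 166.0, 309.1, 180.2] 195
top expect pebble [349.2374 181.7938]
top seedling_1 0.66 [391.3, 157.3, 415.7, 177.7]
top seedling_1 0.56 [389.5, 198.4, 418.6, 225.6]
top dibber 0.63 [89.5, 146.8, 104.1, 199.9]
top dibber 0.54 [308.1, 136.1, 430.1, 245.7]
top labels 0.67 [188.7, 135.0, 211.0, 193.8]
top labels 0.38 [392.5, 156.4, 418.0, 177.9]
top pot_in_tray 0.17 [392.7, 200.3, 416.9, 223.9]
side expect pebble [291.655  153.8555]
side seedling_1 0.82 [318.5, 143.1, 338.5, 163.3]
side seedling_1 0.52 [289.1, 137.0, 305.2, 155.2]
side dibber 0.71 [115.1, 273.2, 179.9, 290.0]
side labels 0.72 [183.4, 207.3, 241.0, 227.2]
side pot_in_tray 0.7 [272.4, 161.6, 290.1, 176.0]
side pot_in_tray 0.39 [243.1, 141.0, 355.7, 199.4]
```

```bash
python3 - <<'E'
import cv2,numpy as np
I=cv2.imread('pics/side5.png')[:,:,::-1].astype(int)
h=cv2.cvtColor(I.astype(np.uint8),cv2.COLOR_RGB2HSV)
print(h[142:166:2,280:304:2,1])
print(I[154,284:300])
E
```

```text
[[ 52 155  43  22 146 146 145 144 145 145 143 145]
 [ 27  20  17  23 116 145 145 144 145 145 146 143]
 [  9  21  21  23  38 144 144 145 143 145 145 142]
 [ 13  20  21   9  13 135 135 144 144 144 144 143]
 [ 23  36  16  22  32  40  39  40  87 140 146 145]
 [ 31  39  27  40  37  38  39  41  41  48 145 141]
 [ 42  44  30  35  34  36  37  39  40  40  78  52]
 [ 50  49  32  40  39  27  39  39  40  32  33  25]
 [ 50  50  49  31  36  40  40  37  34  46  41  40]
 [ 43  45  48  46  39  42  40  45  50  48  48  45]
 [139  98  50  42  40  39  44  50  50  50  50  50]
 [138 137 137 133 112  51  41  39  44  47  49  50]]
[[180 184 162]
 [209 197 176]
 [223 214 192]
 [228 220 199]
 [228 219 198]
 [226 217 195]
 [225 216 193]
 [223 213 191]
 [221 212 189]
 [220 209 187]
 [217 204 184]
 [213 200 179]
 [200 188 169]
 [186 176 158]
 [153 144 129]
 [128 122 105]]
```

```bash
python3 -c "
from workcell import job_done
print(job_done())"
```

```text
the job is handed in; nothing more can be done
None
```

The job is handed in at about 34 s of the 72 s: the loose pot stands beside the sown pot, the pane lies level and centred over both to within about 2 mm, the pebble is on its middle, and the seedlings, dibber and labels were not disturbed; my first grasp at the loose pot slipped over its rim without moving it.

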